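# Zero the grinder's burrs and back off three clicks

## Task

Set the grinder for the morning's chai spices: turn the knurled adjusting ring on top of the grinder clockwise until you feel the burrs touch, pressing them together only gently and never jamming them, then back it off exactly three clicks and let go. Leave the crockery and the other things on the counter where they are.

Things in the scene. Friction and masses are not known exactly. Their poses are not given: they have to be found in the camera images.
- grinder: Cast aluminium hand grinder, fixed: clamped to the far edge of the steel counter. Origin on the counter under its vertical burr axis, z up. Round body, 96 mm across; its shoulder ends 163 mm up, then a 34 mm thick neck carries the adjusting ring. Feed funnel at +x (centre 98 mm from the axis, rim 172 mm high), spout at -x.
- crank (a joint): The side crank on the grinder's +y side, a steel arm with a wooden grip; not needed here. 0: arm level towards the grinder's -x; positive: raised. Its shaft is 125 mm high; the arm and grip lie 82 to 146 mm from the burr axis and at most 210 mm high.
- ring: Adjusting ring on top of the grinder: knurled steel, round, 56 mm across (58 over the knurls), 26 mm high, turning on the vertical axis. Origin: centre of its underside, 185 mm above the counter, z up; orientation tells how far it is turned. On its top a brass nut (18 mm wide, 10 mm high) and, along its own x axis, a pointer bar 5 mm high.
- ring_grip (a point): The grip point: on the ring's axis at half its height, 13 mm above its underside. The ring can be gripped here from above across any diameter. It has 18 clicks to the turn (20 degrees each); getting over a click takes about 0.1 N m, and let go it settles into the nearest click. Clockwise from above closes the burrs. It starts 4 to 6 clicks open.
- ring_nut (a point): Top of the nut on the ring's axis, 36 mm above the ring's underside. Where the burrs touch cannot be seen and always differs: they touch just as the ring arrives in one of its clicks, click zero. Past that the torque rises by about 4 N m per rad, plus that click's own 0.1 N m. 0.09 N m between the burrs is a touch, 0.66 N m jams them.
- tray: Rectangular steel chai tray, 220 x 300 x 20 mm, origin under its centre. Leave it alone.
- saucer_a: White ceramic saucer, 124 mm wide, in the tray; origin under its centre. Leave it alone.
- cup_a: White ceramic cup, 72 mm wide and 60 mm high, standing on the saucer in the tray; origin under its centre. Leave it alone.
- saucer_b: The same kind of saucer, on the counter; origin under its centre. Leave it alone.
- cup_b: The same kind of cup, standing on the saucer on the counter; origin under its centre. Leave it alone.
- jar: Closed green plastic jar, 90 mm wide and 130 mm high; origin under its centre. Leave it alone.
- strainer: Steel tea strainer, 80 mm wide bowl, 35 mm high, with a 115 mm handle to its -x side; origin under the bowl. Leave it alone.
- spoon: Steel spoon, 150 mm long, lying on the counter; origin under its middle. Leave it alone.
- katori: Small steel bowl, 80 mm wide and 38 mm high, on the counter under the grinder's spout; origin under its centre. Leave it alone.

How it is judged:
By the outcome, as a careful person would: the job done as asked, in the order asked, and still so for the second after the job is handed in, with the robot touching nothing.
It also fails if it takes over 67 s, if anything falls off the work surface, if the arm or the gripper's body presses on something with over 40 N, if the wrist force passes 120 N, or if a joint passes its speed limit or range.

## Robot

A 7-joint arm with a two-finger parallel gripper is mounted at the origin on the work surface. World frame = base frame: x ahead of the robot, y to its left, z up, the work surface at z = 0. Lengths are in m, angles in degrees, forces in N, time in s.
With the tool pointing down it reaches from about 0.425 to 0.875 m from the base axis. Payload 8.4 kg.
Tool frame: the origin (TCP) lies on the centre line of the jaws, within the pads' length; the fingertips stand 8 mm ahead of it and the grasp point (between the pads) lies 11 mm behind it (ctrl.tip_extent is the distance from the TCP to the fingertips, in m); z points along the fingers, y is the line along which they close (so a half turn about z gives the same grasp; the last joint's range is limited). The gripper opens to 85 mm and grips with 20 to 120 N. Pads are 22 mm wide; open, the fingers measure 114 mm over their backs; the gripper's body (76 mm by 85 mm) begins 54 mm behind the grasp point. The pads swing forward as they close: fully open they stand 13 mm farther back than shut.
Start: joints at [70.806, 19.091, 2.286, 83.961, -0.768, 76.965, -3.352], TCP at [0.152, -0.632, 0.239] pointing down, gripper open.
Joint ranges: [-147.57, 147.57], [-21.85, 119.76], [-74.77, 79.35], [14.55, 137.4], [-85.83, 265.84], [4.83, 119.75], [-152.11, 152.11]. Speed limits (degrees/s): [127.2, 127.2, 159.86, 159.86, 180, 180, 180].

## Interface

Orientations are given as [roll, pitch, yaw] about the fixed x, y, z axes, in that order (R = Rz(yaw) Ry(pitch) Rx(roll)).
In Python, from bench import ctrl, get_image, ticket gives the robot as it stands.
- The arm moves only by the shell command python3 -m inch 'ROWS' [OPENING]. ROWS is JSON, a list of rows, each an object with "delta_pos": the shift along the tool's x, y, z in m, a list of three; "twist": the turn about the tool's z in rad. In form: [{"delta_pos": [x, y, z], "twist": twist}, ...]. A call has 1 to 20 rows; each row is the pose to reach, as a shift and turn from the pose commanded when the call began, along the tool's axes at that moment; what a row does not reach only later rows make up. A row lasts 1/12 s, in which the tool goes at most 41.7 mm and 7.16 degrees, less where a joint would pass 70% of its speed; a pose out of reach is approached as far as the arm can. A call with a gripper value outside its range is refused whole. OPENING is the closure in counts, from 0 (fully open) to 255 (shut), set as the call begins (- or left out, the last holds). The fingers move at their own pace and stop on an object; the grip force is fixed at half the most. Time passes only in rows, so rows that repeat a pose let the fingers close. It gives the time, the measured TCP pose, the force, the opening and the grip force at its end, in the units of the state.
- ctrl.observe(): the state, without advancing time (a new reading comes with each control period).
- get_image(name): name is "scene" or "top"; returns a dict with "frame" (384x512x3 uint8, red, green, blue), "fov_y" (degrees; the focal length in pixels is half the picture's height over the tangent of half this angle, whatever the lens; pixels are square), "cx", "cy" (the principal point, pixels), "k1" (the pictures are not rectified: a ray, as slopes to the right and down, at radius r is drawn at 1 + k1 r^2 times it, then the intrinsics apply), "pose" (4x4, takes a point from camera to world coordinates). Camera axes: x right, y down, z forward; pixel columns grow to the right and rows downward; lengths in m; the calibration is good to about 2 mm. A picture is of the moment at which its call begins. There is no depth.
- ticket.finish_job(): hands the job in; it is judged then, once.
The state is a dict: "time": time; "qpos": joint angles; "qvel": joint speeds; "effort": joint torques, N m; "ee_pos": TCP position; "tcp_rot": TCP orientation; "wrist_force": force on the tool from outside, world axes, zero at the start; "wrist_torque": the same for the moment, N m; "finger_gap": opening from 0.0 (shut) to 1.0 (fully open); "grip_force": force on a finger pad.
Only numpy, scipy, OpenCV 4.12 (cv2) and the standard library are available. Lean on these libraries where they do the work, as an engineer would, in place of code of your own. Each camera call takes 0.05 s, during which the arm holds its last target. There are 200 camera calls.

## Working session

There is one attempt and no reset: what is moved stays moved. The work goes in short steps, Python scripts to look and compute and a shell command to move; the robot and the scene stay as the last step left them, time stands still between calls to the robot, and variables do not carry over. Pictures are saved under pics/ and viewed, at most 10 in all, crops included, and the job is handed in when it is done.

```bash
mkdir -p pics; ls
cat > h.py <<'E'
import numpy as np, cv2
from bench import ctrl,get_image
def snap(n,name):
    d=get_image(n); cv2.imwrite(f'pics/{name}.png',d['frame'][:,:,::-1]); np.save(f'pics/{name}.npy',d,allow_pickle=True); return d
def K(d):
    h=d['frame'].shape[0]; f=h/2/np.tan(np.radians(d['fov_y']/2)); return np.array([[f,0,d['cx']],[0,f,d['cy']],[0,0,1]]),np.array([d['k1'],0,0,0,0.])
def ray(d,uv):
    k,D=K(d); p=cv2.undistortPointsIter(np.array([[uv]],float),k,D,None,None,(3,50,1e-9))[0,0]
    T=np.array(d['pose']); r=T[:3,:3]@np.array([p[0],p[1],1]); return T[:3,3],r/np.linalg.norm(r)
def at(d,uv,z):
    o,r=ray(d,uv); return o+r*(z-o[2])/r[2]
def proj(d,P):
    k,D=K(d); T=np.linalg.inv(np.array(d['pose'])); P=np.atleast_2d(P)@T[:3,:3].T+T[:3,3]
    return cv2.projectPoints(P,np.zeros(3),np.zeros(3),k,D)[0][:,0]
def load(name): return np.load(f'pics/{name}.npy',allow_pickle=True).item()
E
python3 - <<'E'
from h import *
for n in('scene','top'):
    d=snap(n,n+'0'); print(n,d['fov_y'],d['cx'],d['cy'],d['k1'],np.round(d['pose'],3).tolist())
a=cv2.imread('pics/scene0.png');b=cv2.imread('pics/top0.png')
s=ctrl.observe(); print(s, ctrl.tip_extent)
E
```

```text
pics
scene 53.34954963417535 254.4979079330066 204.0872638439772 -0.009059675316536989 [[-0.51, 0.728, -0.459, 1.087], [0.86, 0.432, -0.271, 0.37], [0.001, -0.532, -0.846, 1.249], [0.0, 0.0, 0.0, 1.0]]
top 53.14669570264624 255.83030512063212 191.23735420785016 -0.004457072606866966 [[0.001, -0.994, 0.107, 0.363], [-1.0, -0.002, -0.014, 0.036], [0.014, -0.107, -0.994, 1.304], [0.0, 0.0, 0.0, 1.0]]
{'time': 0.1, 'qpos': array([70.80715731, 19.12649629,  2.28531332, 84.00667141, -0.76903142,
       76.96446329, -3.35196201]), 'qvel': array([ 0.03034178, -0.07897588, -0.01337134, -0.19230402,  0.05851411,
        0.01911618, -0.05063496]), 'effort': array([ 3.88365181e-03, -6.60018754e+01,  1.37015708e+00, -4.06471753e+01,
        1.69672212e-02,  9.05775261e-03,  1.87629684e-05]), 'ee_pos': array([ 0.15172242, -0.63163311,  0.23851825]), 'tcp_rot': array([-1.79917738e+02,  4.47182385e-03,  1.35070568e+01]), 'wrist_force': array([ 0.6505521 , -0.37392438,  0.28770264]), 'wrist_torque': array([ 0.02529776,  0.01839139, -0.01668818]), 'grip_force': 0.0, 'finger_gap': 1.00088249915915} 0.008
```

View pics/scene0.png

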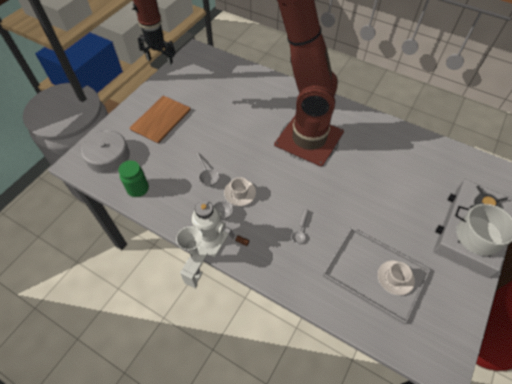

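View pics/top0.png

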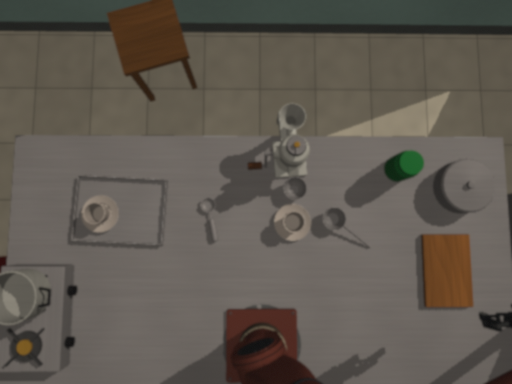

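The scene view has the grinder at about (207,228), with the ring at (204,209). In the top view the ring is near (296,147), the funnel at (292,117) and the crank grip at (255,165). I'll enlarge both.

Run:
```python
from h import *
a=cv2.imread('pics/scene0.png')[185:285,160:260];b=cv2.imread('pics/top0.png')[95:195,245:345]
c=np.hstack([cv2.resize(x,(400,400),interpolation=cv2.INTER_CUBIC) for x in(a,b)]);cv2.imwrite('pics/c0.png',c)
t=load('top0');s=load('scene0')
print('top nut',at(t,(296,146),.221),'funnel',at(t,(292,117),.172));print('scene nut',at(s,(205,205),.221))
```

```text
top nut [ 0.61053796 -0.09466857  0.221     ] funnel [ 0.71133714 -0.08934671  0.172     ]
scene nut [ 0.61302928 -0.09216483  0.221     ]
```

View pics/c0.png

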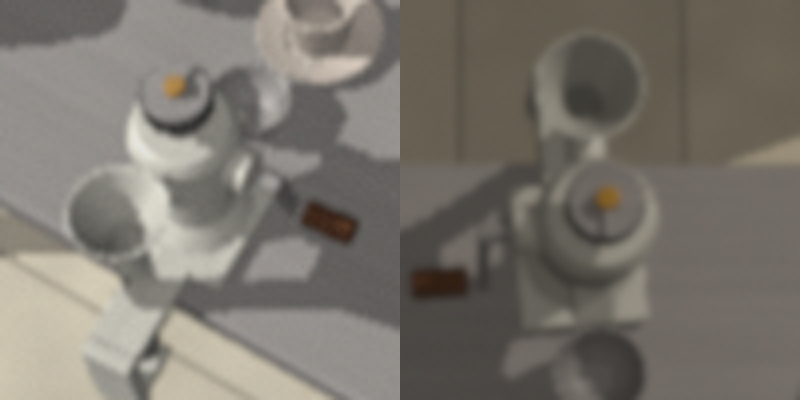

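Run:
```python
from h import *
t=load('top0');s=load('scene0')
print('nut',at(t,(296.6,143.9),.219),at(s,(203.4,206.1),.219))
print('ring top',at(t,(296,146.6),.211),at(s,(203.6,208.6),.211))
print('funnel',at(t,(292.1,116.4),.172),at(s,(187.5,237.5),.172))
print('ptr',at(t,(295.2,151.5),.216), at(s,(208.5,203.5),.216))
o1,r1=ray(t,(296.6,143.9));o2,r2=ray(s,(203.4,206.1))
A=np.stack([r1,-r2],1);x=np.linalg.lstsq(A,o2-o1,rcond=None)[0];print(o1+r1*x[0],o2+r2*x[1])
```

```text
nut [ 0.61717742 -0.09670773  0.219     ] [ 0.6180933  -0.09508803  0.219     ]
ring top [ 0.61104996 -0.09585562  0.211     ] [ 0.6218505  -0.09280171  0.211     ]
funnel [ 0.71320951 -0.0896679   0.172     ] [ 0.71842519 -0.09288587  0.172     ]
ptr [ 0.59549235 -0.09279077  0.216     ] [ 0.60035427 -0.08800814  0.216     ]
[ 0.61760499 -0.09693056  0.21717643] [ 0.61716496 -0.09600837  0.21696057]
```

```bash
python3 -m inch '[{"delta_pos":[0,0,-0.04],"twist":-0.1},{"delta_pos":[0.03,-0.02,-0.08],"twist":-0.2},{"delta_pos":[0.577,-0.413,-0.08],"twist":-2.1},{"delta_pos":[0.577,-0.413,-0.08],"twist":-2.1},{"delta_pos":[0.577,-0.413,-0.08],"twist":-2.1},{"delta_pos":[0.577,-0.413,-0.08],"twist":-2.1},{"delta_pos":[0.577,-0.413,-0.08],"twist":-2.1},{"delta_pos":[0.577,-0.413,-0.08],"twist":-2.1},{"delta_pos":[0.577,-0.413,-0.08],"twist":-2.1},{"delta_pos":[0.577,-0.413,-0.08],"twist":-2.1},{"delta_pos":[0.577,-0.413,-0.08],"twist":-2.1},{"delta_pos":[0.577,-0.413,-0.08],"twist":-2.1},{"delta_pos":[0.577,-0.413,-0.08],"twist":-2.1},{"delta_pos":[0.577,-0.413,-0.08],"twist":-2.1},{"delta_pos":[0.577,-0.413,-0.08],"twist":-2.1},{"delta_pos":[0.577,-0.413,-0.08],"twist":-2.1},{"delta_pos":[0.577,-0.413,-0.08],"twist":-2.1},{"delta_pos":[0.577,-0.413,-0.08],"twist":-2.1},{"delta_pos":[0.577,-0.413,-0.08],"twist":-2.1},{"delta_pos":[0.577,-0.413,-0.08],"twist":-2.1}]' 0; python3 -c "
from h import *
s=ctrl.observe();print(s)"
```

```text
time: 1.77
ee_pos: [0.618, -0.0902, 0.3183]
tcp_rot: [179.9, -0.2, 134.2]
wrist_force: [-0.7, -0.1, 0.2]
finger_gap: 1.002
grip_force: 0.0
{'time': 1.7667, 'qpos': array([ 31.04892651,  17.94925424, -34.70289078,  78.95335483,
         9.94161983,  86.22883606,  41.24427346]), 'qvel': array([ 3.02400952, -2.12825247,  3.12674088,  1.72167716, -0.24923942,
        0.24254146,  2.75586296]), 'effort': array([-2.97671333e-01, -5.81815052e+01, -6.30384609e+00, -4.20920885e+01,
        3.93233607e-01, -5.29403728e-02, -5.95214535e-01]), 'ee_pos': array([ 0.61804098, -0.09023126,  0.3182863 ]), 'tcp_rot': array([ 1.79903972e+02, -1.62377831e-01,  1.34239517e+02]), 'wrist_force': array([-0.73788255, -0.1203579 ,  0.17794107]), 'wrist_torque': array([ 0.01948784, -0.03316637, -0.0361758 ]), 'grip_force': 0.0, 'finger_gap': 1.001923421942768}
```

```bash
python3 -m inch '[{"delta_pos":[0,0,0],"twist":0},{"delta_pos":[0,0,0],"twist":0},{"delta_pos":[0,0,0],"twist":0}]'
python3 - <<'E'
from h import *
from scipy.spatial.transform import Rotation as R
s=ctrl.observe();M=R.from_euler('xyz',s['tcp_rot'],degrees=True).as_matrix()
print(s['time'],s['ee_pos'],s['tcp_rot'],s['wrist_torque'],'tool delta',M.T@(np.array([.617,-.096,.186])-s['ee_pos']))
d=snap('scene','s1')
cv2.imwrite('pics/s1c.png',cv2.resize(d['frame'][135:285,130:280,::-1],(600,600),interpolation=cv2.INTER_CUBIC))
E
```

```text
time: 2.02
ee_pos: [0.6158, -0.0974, 0.3192]
tcp_rot: [-179.9, 0.0, 133.7]
wrist_force: [-0.4, -0.7, -0.7]
finger_gap: 0.998
grip_force: 0.0
2.0167 [ 0.61575638 -0.09737345  0.31924499] [-1.79948490e+02  1.27373391e-02  1.33692113e+02] [-0.01945752 -0.00171409 -0.01619755] tool delta [0.00016364 0.00196776 0.13324324]
```

View pics/s1c.png

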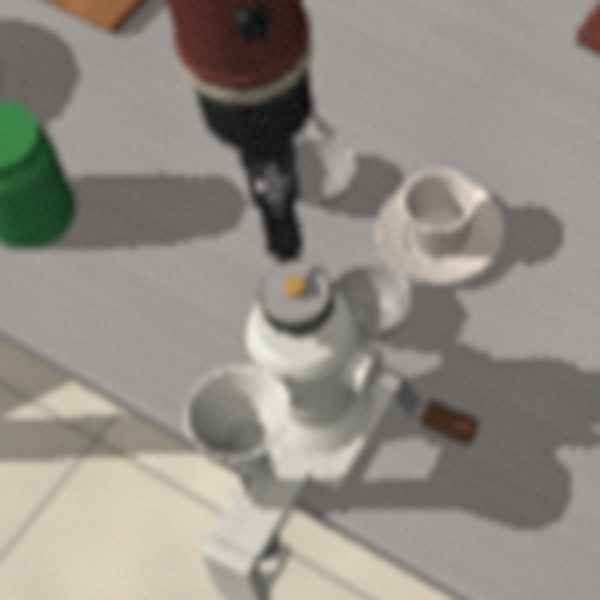

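The gripper hangs over the ring. The near fingertip is at about (285,255) in the crop and the nut at (293,286). I'll descend straight down with a 2 mm shift in tool y.

```bash
python3 -m inch '[{"delta_pos":[0,0.002,0.03],"twist":0},{"delta_pos":[0,0.002,0.06],"twist":0},{"delta_pos":[0,0.002,0.08],"twist":0},{"delta_pos":[0,0.002,0.095],"twist":0},{"delta_pos":[0,0.002,0.105],"twist":0},{"delta_pos":[0,0.002,0.115],"twist":0},{"delta_pos":[0,0.002,0.123],"twist":0},{"delta_pos":[0,0.002,0.129],"twist":0},{"delta_pos":[0,0.002,0.133],"twist":0},{"delta_pos":[0,0.002,0.133],"twist":0},{"delta_pos":[0,0.002,0.133],"twist":0}]'
python3 - <<'E'
from h import *
s=ctrl.observe();print(s['ee_pos'],s['tcp_rot'],s['wrist_torque'],s['wrist_force'])
d=snap('scene','s2');t=snap('top','t2')
a=d['frame'][155:255,155:255,::-1];b=t['frame'][95:195,245:345,::-1]
cv2.imwrite('pics/c2.png',np.hstack([cv2.resize(x,(400,400),interpolation=cv2.INTER_CUBIC) for x in(a,b)]))
E
```

```text
time: 2.98
ee_pos: [0.618, -0.0942, 0.1867]
tcp_rot: [180.0, 0.0, 133.8]
wrist_force: [0.4, 0.5, 0.8]
finger_gap: 0.998
grip_force: 0.0
[ 0.618038   -0.09420862  0.18667928] [1.79982776e+02 1.75554181e-02 1.33833222e+02] [ 0.04692139 -0.01852292 -0.00829832] [0.37036925 0.47500377 0.82531223]
```

View pics/c2.png

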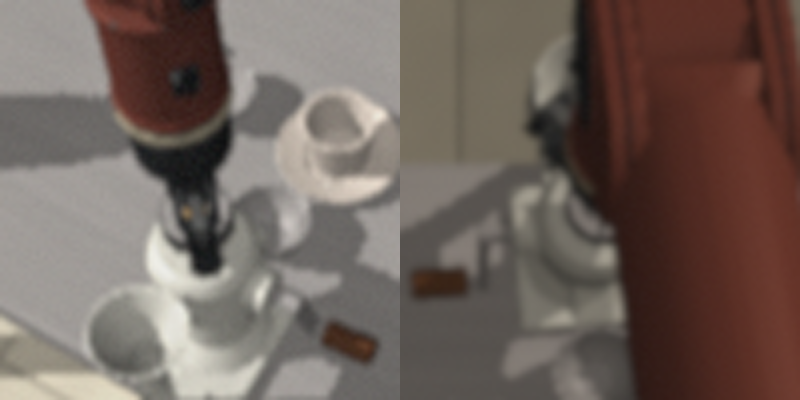

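```bash
python3 -m inch '[{"delta_pos":[0,0,0],"twist":0},{"delta_pos":[0,0,0],"twist":0},{"delta_pos":[0,0,0],"twist":0},{"delta_pos":[0,0,0],"twist":0},{"delta_pos":[0,0,0],"twist":0},{"delta_pos":[0,0,0],"twist":0},{"delta_pos":[0,0,0],"twist":0},{"delta_pos":[0,0,0],"twist":0},{"delta_pos":[0,0,0],"twist":0},{"delta_pos":[0,0,0],"twist":0}]' 255
cat > st.py <<'E'
from h import *
from scipy.spatial.transform import Rotation as R
s=ctrl.observe();M=R.from_euler('xyz',s['tcp_rot'],degrees=True).as_matrix()
print('ee',np.round(s['ee_pos'],4),'yaw %.2f'%s['tcp_rot'][2],'tool F',np.round(M.T@s['wrist_force'],1),'Tworld',np.round(s['wrist_torque'],3),'q',np.round(s['qpos'][[4,6]],1),'gap %.3f'%s['finger_gap'],'eff7 %.3f'%s['effort'][6])
E
python3 st.py
```

```text
time: 3.92
ee_pos: [0.617, -0.0955, 0.1871]
tcp_rot: [-179.9, 0.0, 133.8]
wrist_force: [-7.9, -2.4, 8.4]
finger_gap: 0.639
grip_force: 63.5
ee [ 0.617  -0.0955  0.1871] yaw 133.75 tool F [ 3.7 -7.4 -8.4] Tworld [-0.581  1.527 -0.138] q [12.4 39.2] gap 0.639 eff7 0.131
```

```bash
python3 -m inch '[{"delta_pos":[0.0004,-0.001,0],"twist":0},{"delta_pos":[0.0008,-0.0017,-0.0004],"twist":0},{"delta_pos":[0.0008,-0.0017,-0.0004],"twist":0},{"delta_pos":[0.0008,-0.0017,-0.0004],"twist":0}]'; python3 st.py; python3 -m inch '[{"delta_pos":[0,0,0],"twist":0.03},{"delta_pos":[0,0,0],"twist":0.06},{"delta_pos":[0,0,0],"twist":0.09},{"delta_pos":[0,0,0],"twist":0.09},{"delta_pos":[0,0,0],"twist":0.09}]'; python3 st.py;  python3 -m inch '[{"delta_pos":[0,0,0],"twist":0.03},{"delta_pos":[0,0,0],"twist":0.06},{"delta_pos":[0,0,0],"twist":0.09},{"delta_pos":[0,0,0],"twist":0.09},{"delta_pos":[0,0,0],"twist":0.09}]'; python3 st.py;  python3 -m inch '[{"delta_pos":[0,0,0],"twist":0.03},{"delta_pos":[0,0,0],"twist":0.06},{"delta_pos":[0,0,0],"twist":0.09},{"delta_pos":[0,0,0],"twist":0.09},{"delta_pos":[0,0,0],"twist":0.09}]'; python3 st.py;  python3 -m inch '[{"delta_pos":[0,0,0],"twist":0.03},{"delta_pos":[0,0,0],"twist":0.06},{"delta_pos":[0,0,0],"twist":0.09},{"delta_pos":[0,0,0],"twist":0.09},{"delta_pos":[0,0,0],"twist":0.09}]'; python3 st.py
```

```text
time: 4.25
ee_pos: [0.6169, -0.0955, 0.1872]
tcp_rot: [179.9, 0.1, 133.8]
wrist_force: [4.7, -3.2, 1.2]
finger_gap: 0.642
grip_force: 64.2
ee [ 0.6169 -0.0955  0.1872] yaw 133.80 tool F [-5.6  1.1 -1.2] Tworld [-0.7   -0.838 -0.044] q [12.3 39.3] gap 0.642 eff7 0.077
time: 4.67
ee_pos: [0.617, -0.0954, 0.1872]
tcp_rot: [179.9, 0.1, 128.6]
wrist_force: [5.1, -3.6, 1.8]
finger_gap: 0.639
grip_force: 64.4
ee [ 0.617  -0.0954  0.1872] yaw 128.64 tool F [-6.   1.8 -1.7] Tworld [-0.696 -0.914 -0.014] q [12.  34.4] gap 0.639 eff7 -0.166
time: 5.08
ee_pos: [0.6171, -0.0953, 0.1872]
tcp_rot: [179.9, 0.1, 123.5]
wrist_force: [4.8, -2.4, 0.3]
finger_gap: 0.636
grip_force: 64.4
ee [ 0.6171 -0.0953  0.1872] yaw 123.48 tool F [-4.7  2.7 -0.3] Tworld [-0.6   -1.048 -0.105] q [11.6 29.5] gap 0.636 eff7 -0.037
time: 5.5
ee_pos: [0.6172, -0.0952, 0.1872]
tcp_rot: [179.9, 0.1, 118.3]
wrist_force: [5.8, -2.7, 0.7]
finger_gap: 0.642
grip_force: 64.3
ee [ 0.6172 -0.0952  0.1872] yaw 118.33 tool F [-5.1  3.8 -0.7] Tworld [-0.523 -1.139 -0.126] q [11.3 24.6] gap 0.642 eff7 0.004
time: 5.92
ee_pos: [0.6173, -0.0952, 0.1872]
tcp_rot: [179.9, 0.1, 113.2]
wrist_force: [6.8, -2.8, 0.8]
finger_gap: 0.636
grip_force: 64.4
ee [ 0.6173 -0.0952  0.1872] yaw 113.18 tool F [-5.3  5.2 -0.8] Tworld [-0.468 -1.265 -0.091] q [10.9 19.7] gap 0.636 eff7 -0.068
```

```bash
python3 -m inch '[{"delta_pos":[-0.0008,0.0003,0],"twist":0.04},{"delta_pos":[-0.0008,0.0003,0],"twist":0.09},{"delta_pos":[-0.0008,0.0003,0],"twist":0.14},{"delta_pos":[-0.0008,0.0003,0],"twist":0.19},{"delta_pos":[-0.0008,0.0003,0],"twist":0.24},{"delta_pos":[-0.0008,0.0003,0],"twist":0.29},{"delta_pos":[-0.0008,0.0003,0],"twist":0.34},{"delta_pos":[-0.0008,0.0003,0],"twist":0.39},{"delta_pos":[-0.0008,0.0003,0],"twist":0.44},{"delta_pos":[-0.0008,0.0003,0],"twist":0.49},{"delta_pos":[-0.0008,0.0003,0],"twist":0.54},{"delta_pos":[-0.0008,0.0003,0],"twist":0.59},{"delta_pos":[-0.0008,0.0003,0],"twist":0.64},{"delta_pos":[-0.0008,0.0003,0],"twist":0.68},{"delta_pos":[-0.0008,0.0003,0],"twist":0.70},{"delta_pos":[-0.0008,0.0003,0],"twist":0.70},{"delta_pos":[-0.0008,0.0003,0],"twist":0.70}]'|head -1; python3 st.py
for i in 1; do python3 -m inch '[{"delta_pos":[0,0,0],"twist":0.03},{"delta_pos":[0,0,0],"twist":0.06},{"delta_pos":[0,0,0],"twist":0.09},{"delta_pos":[0,0,0],"twist":0.09},{"delta_pos":[0,0,0],"twist":0.09}]'|head -1; python3 st.py; done
python3 -m inch '[{"delta_pos":[0,0,0],"twist":0.03},{"delta_pos":[0,0,0],"twist":0.06},{"delta_pos":[0,0,0],"twist":0.09},{"delta_pos":[0,0,0],"twist":0.09},{"delta_pos":[0,0,0],"twist":0.09}]'|head -1; python3 st.py
```

```text
time: 7.33
ee [ 0.6185 -0.0951  0.1873] yaw 73.10 tool F [ 1.2 10.1  1.9] Tworld [-0.164 -1.935 -0.148] q [  8.5 -18.6] gap 0.641 eff7 0.094
time: 7.75
ee [ 0.6186 -0.0951  0.1872] yaw 67.96 tool F [3.1 9.4 2.2] Tworld [-0.204 -2.025  0.06 ] q [  8.2 -23.5] gap 0.637 eff7 -0.210
time: 8.17
ee [ 0.6187 -0.0952  0.1872] yaw 62.80 tool F [3.6 9.6 2.4] Tworld [-0.407 -2.161 -0.016] q [  7.9 -28.4] gap 0.639 eff7 -0.156
```

```bash
cat >> st.py <<'E'
import sys
sys.exit(1 if s['wrist_torque'][2]>0.13 else 0)
E
python3 -m inch '[{"delta_pos":[0.0004,0.001,0],"twist":0},{"delta_pos":[0.0006,0.002,0],"twist":0},{"delta_pos":[0.0006,0.002,0],"twist":0},{"delta_pos":[0.0006,0.002,0],"twist":0}]'|head -1; python3 st.py &&
python3 -m inch '[{"delta_pos":[0,0,0],"twist":0.025},{"delta_pos":[0,0,0],"twist":0.05},{"delta_pos":[0,0,0],"twist":0.05},{"delta_pos":[0,0,0],"twist":0.05}]'|head -1; python3 st.py &&
python3 -m inch '[{"delta_pos":[0,0,0],"twist":0.025},{"delta_pos":[0,0,0],"twist":0.05},{"delta_pos":[0,0,0],"twist":0.05},{"delta_pos":[0,0,0],"twist":0.05}]'|head -1 && python3 st.py &&
python3 -m inch '[{"delta_pos":[0,0,0],"twist":0.025},{"delta_pos":[0,0,0],"twist":0.05},{"delta_pos":[0,0,0],"twist":0.05},{"delta_pos":[0,0,0],"twist":0.05}]'|head -1 && python3 st.py &&
python3 -m inch '[{"delta_pos":[0,0,0],"twist":0.025},{"delta_pos":[0,0,0],"twist":0.05},{"delta_pos":[0,0,0],"twist":0.05},{"delta_pos":[0,0,0],"twist":0.05}]'|head -1 && python3 st.py
```

```text
time: 8.5
ee [ 0.6188 -0.0952  0.1872] yaw 62.82 tool F [ 1.  -0.3 -6.3] Tworld [ 0.218 -0.043  0.041] q [  7.9 -28.4] gap 0.635 eff7 -0.090
time: 8.83
ee [ 0.6189 -0.0953  0.1872] yaw 59.89 tool F [ 2.3 -0.7 -3.7] Tworld [ 0.309 -0.142 -0.087] q [  7.8 -31.2] gap 0.639 eff7 -0.021
time: 9.17
ee [ 0.619  -0.0953  0.1872] yaw 57.05 tool F [ 2.1  0.1 -4.1] Tworld [ 0.192 -0.24  -0.027] q [  7.6 -34. ] gap 0.643 eff7 -0.163
time: 9.5
ee [ 0.6191 -0.0954  0.1872] yaw 54.20 tool F [ 1.8 -0.2 -5.7] Tworld [ 0.223 -0.454 -0.231] q [  7.4 -36.7] gap 0.639 eff7 0.119
time: 9.83
ee [ 0.6192 -0.0954  0.1872] yaw 51.36 tool F [ 2.2  0.7 -5.5] Tworld [ 0.207 -0.384 -0.074] q [  7.3 -39.4] gap 0.641 eff7 -0.058
```

```bash
python3 -m inch '[{"delta_pos":[0,0,0],"twist":0.025},{"delta_pos":[0,0,0],"twist":0.04},{"delta_pos":[0,0,0],"twist":0.04},{"delta_pos":[0,0,0],"twist":0.04}]'|head -1; python3 st.py &&
python3 -m inch '[{"delta_pos":[0,0,0],"twist":0}]'|head -1 && python3 st.py &&
python3 -m inch '[{"delta_pos":[0,0,0],"twist":0}]'|head -1 && python3 st.py &&
python3 -m inch '[{"delta_pos":[0,0,0],"twist":0}]'|head -1 && python3 st.py &&
python3 -m inch '[{"delta_pos":[0,0,0],"twist":0}]'|head -1 && python3 st.py
```

```text
time: 10.17
ee [ 0.6192 -0.0955  0.1872] yaw 49.09 tool F [ 1.6  1.2 -5.1] Tworld [ 0.121 -0.529  0.183] q [  7.2 -41.6] gap 0.643 eff7 -0.220
```

```bash
python3 -m inch '[{"delta_pos":[0,0,0],"twist":0}]'|head -1 ; python3 st.py ;
python3 -m inch '[{"delta_pos":[0,0,0],"twist":0}]'|head -1 ; python3 st.py ;
python3 -m inch '[{"delta_pos":[0,0,0],"twist":0}]'|head -1 ; python3 st.py ;
python3 -m inch '[{"delta_pos":[0,0,0],"twist":0}]'|head -1 ; python3 st.py
```

```text
time: 10.25
ee [ 0.6192 -0.0955  0.1872] yaw 49.10 tool F [ 1.7  1.4 -5.3] Tworld [ 0.164 -0.486  0.146] q [  7.2 -41.6] gap 0.637 eff7 -0.150
time: 10.33
ee [ 0.6192 -0.0955  0.1872] yaw 49.10 tool F [ 2.9  1.2 -5.6] Tworld [ 0.123 -0.467  0.141] q [  7.2 -41.6] gap 0.640 eff7 -0.144
time: 10.42
ee [ 0.6192 -0.0954  0.1872] yaw 49.10 tool F [ 2.3  0.8 -5.3] Tworld [ 0.195 -0.485  0.118] q [  7.2 -41.6] gap 0.640 eff7 -0.144
time: 10.5
ee [ 0.6192 -0.0954  0.1872] yaw 49.10 tool F [ 1.5  1.1 -5.1] Tworld [ 0.216 -0.498  0.164] q [  7.2 -41.6] gap 0.637 eff7 -0.144
```

```bash
python3 -m inch '[{"delta_pos":[0,0,0],"twist":0.025},{"delta_pos":[0,0,0],"twist":0.025},{"delta_pos":[0,0,0],"twist":0.025}]'|head -1 ; python3 st.py ;
python3 -m inch '[{"delta_pos":[0,0,0],"twist":0}]'|head -1 ; python3 st.py ;
python3 -m inch '[{"delta_pos":[0,0,0],"twist":0}]'|head -1 ; python3 st.py
```

```text
time: 10.75
ee [ 0.6192 -0.0955  0.1872] yaw 47.66 tool F [ 2.1  0.7 -5.4] Tworld [ 0.123 -0.532  0.245] q [  7.1 -43. ] gap 0.637 eff7 -0.338
time: 10.83
ee [ 0.6192 -0.0955  0.1872] yaw 47.67 tool F [ 2.7  1.5 -5.4] Tworld [ 0.155 -0.578  0.27 ] q [  7.1 -43. ] gap 0.637 eff7 -0.246
time: 10.92
ee [ 0.6192 -0.0955  0.1872] yaw 47.68 tool F [ 2.1  2.2 -5.1] Tworld [ 0.124 -0.518  0.221] q [  7.1 -43. ] gap 0.639 eff7 -0.236
```

The torque is rising at about 4 N m/rad, so the burrs are touching at roughly 0.2–0.25 N m. Click zero is at yaw ≈51°, so I'll back off to yaw ≈111°.

```bash
python3 -m inch '[{"delta_pos":[0,0,0],"twist":-0.03},{"delta_pos":[0,0,0],"twist":-0.08},{"delta_pos":[0,0,0],"twist":-0.14},{"delta_pos":[0,0,0],"twist":-0.2},{"delta_pos":[0,0,0],"twist":-0.26},{"delta_pos":[0,0,0],"twist":-0.32},{"delta_pos":[0,0,0],"twist":-0.38},{"delta_pos":[0,0,0],"twist":-0.44},{"delta_pos":[0,0,0],"twist":-0.5},{"delta_pos":[0,0,0],"twist":-0.56}]'|head -1 ; python3 st.py
python3 -m inch '[{"delta_pos":[0,0,0],"twist":-0.06},{"delta_pos":[0,0,0],"twist":-0.12},{"delta_pos":[0,0,0],"twist":-0.18},{"delta_pos":[0,0,0],"twist":-0.24},{"delta_pos":[0,0,0],"twist":-0.3},{"delta_pos":[0,0,0],"twist":-0.36},{"delta_pos":[0,0,0],"twist":-0.42},{"delta_pos":[0,0,0],"twist":-0.48},{"delta_pos":[0,0,0],"twist":-0.52},{"delta_pos":[0,0,0],"twist":-0.545},{"delta_pos":[0,0,0],"twist":-0.545},{"delta_pos":[0,0,0],"twist":-0.545},{"delta_pos":[0,0,0],"twist":-0.545}]'|head -1 ; python3 st.py
```

```text
time: 11.75
ee [ 0.6184 -0.0951  0.1872] yaw 79.91 tool F [ 2.3 -3.8 -8.8] Tworld [ 0.486  0.453 -0.164] q [  8.9 -12.1] gap 0.633 eff7 -1.324
time: 12.83
ee [ 0.6175 -0.0952  0.1871] yaw 110.98 tool F [  4.6  -6.1 -10.6] Tworld [0.433 1.382 0.019] q [10.9 17.6] gap 0.641 eff7 -0.005
```

```bash
python3 -m inch '[{"delta_pos":[0.0004,-0.0007,-0.0005],"twist":0},{"delta_pos":[0.0008,-0.0014,-0.001],"twist":0},{"delta_pos":[0.0008,-0.0014,-0.001],"twist":0},{"delta_pos":[0.0008,-0.0014,-0.001],"twist":0}]'|head -1 ; python3 st.py
python3 -m inch '[{"delta_pos":[0,0,0],"twist":0},{"delta_pos":[0,0,0],"twist":0},{"delta_pos":[0,0,0],"twist":0},{"delta_pos":[0,0,0],"twist":0},{"delta_pos":[0,0,0],"twist":0},{"delta_pos":[0,0,0],"twist":0},{"delta_pos":[0,0,0],"twist":0},{"delta_pos":[0,0,0],"twist":0}]' 0|head -1 ; python3 st.py
python3 -m inch '[{"delta_pos":[0,0,-0.005],"twist":0},{"delta_pos":[0,0,-0.015],"twist":0},{"delta_pos":[0,0,-0.03],"twist":0},{"delta_pos":[0,0,-0.05],"twist":0},{"delta_pos":[0,0,-0.075],"twist":0},{"delta_pos":[0,0,-0.1],"twist":0},{"delta_pos":[0,0,-0.12],"twist":0},{"delta_pos":[0,0,-0.135],"twist":0},{"delta_pos":[0,0,-0.14],"twist":0},{"delta_pos":[0,0,-0.14],"twist":0},{"delta_pos":[0,0,-0.14],"twist":0}]'|head -1; python3 st.py
python3 -c "
from h import *
d=snap('scene','s3')
a=cv2.imread('pics/scene0.png')[190:225,185:220];b=cv2.imread('pics/s3.png')[190:225,185:220]
cv2.imwrite('pics/c3.png',np.hstack([cv2.resize(x,(400,400),interpolation=cv2.INTER_CUBIC) for x in(a,b)]))"
```

```text
time: 13.17
ee [ 0.6174 -0.0951  0.1873] yaw 110.96 tool F [0.7 5.3 0.9] Tworld [ 0.297 -0.885  0.061] q [10.8 17.6] gap 0.640 eff7 -0.039
time: 13.83
ee [ 0.6171 -0.0956  0.1878] yaw 110.91 tool F [ 0.7 -0.5  0.1] Tworld [ 0.006 -0.002 -0.004] q [10.8 17.6] gap 1.000 eff7 0.001
time: 14.75
ee [ 0.617  -0.0956  0.3274] yaw 110.91 tool F [-0.2  0.3  1. ] Tworld [-0.01   0.008  0.029] q [ 8.6 19.4] gap 1.002 eff7 0.008
```

View pics/c3.png

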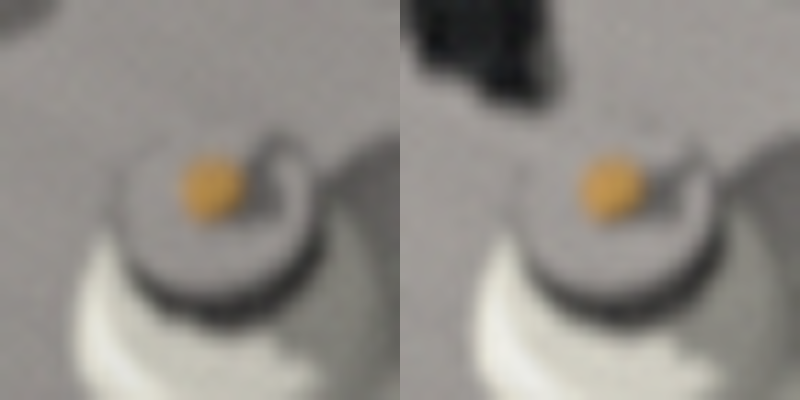

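The pointer bar's end moved from about (275,135) to (290,150) in the crop. That is roughly 20° clockwise, or one click net: it was 4 clicks open, went to zero and came back 3. The gripper is clear of everything, so I'm handing in.

```bash
python3 -c "
from bench import ticket
print(ticket.finish_job())"
```

```text
the job is handed in; nothing more can be done
None
```

I turned the ring clockwise until the burrs touched (about 0.2 N m, well short of jamming), backed it off three clicks, let go and handed the job in at about 15 s. The pointer confirms one click net from the start, and nothing else was moved.

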